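# Fit the port collar of a seedling propagator

## Task

Uncover the propagator's round port: lift the white hatch off its seat by its green fin, slide it along its channels to the far end and leave it resting on the ledge there. Then stand the orange collar level in the mouth of the port, let go of it, and tap it down a few millimetres at a time on alternate sides of its rim, so that it goes in square (never one side more than about 8 mm lower than the other), until it is fully home all round. Leave everything else on the table as it is.

Things in the scene. Friction and masses are not known exactly. Their poses are not given: they have to be found in the camera images.
- propagator: Fixed black box with grey top deck, 226 (x) by 380 (y) by 116 mm high. Origin: centre of its underside, on the table; its yaw turns it, its long side is its own y. The deck is 80 mm above the table, with the round port in its -y half and a raised ledge in its +y half. Above the deck its -y end is open, but for two 8 mm high stops in the corners.
- lip (a point): Inner lower edge of the +x channel lip, abreast of the port; propagator axes. Walls run along own y on both long sides at x = +-101 to +-113 mm, with aluminium lips reaching in to x = +-94 mm, 110 to 116 mm above the table. They hold the hatch captive. An end wall, top 100 mm above the table, closes the +y end.
- port (a point): Centre of the round port's mouth, at deck height (80 mm above the table); axes of the propagator, z up. Bore 154 mm in diameter, 6 mm chamfer, open in the middle below. A stiff black rubber grip ring in it stops a loosely set collar when its foot is 8 mm below the deck: collar centre 10 mm, top 28 mm above the deck. The hatch covers the port at the start.
- home (a point): Where the collar's centre is when fully home: on the port's axis, 8 mm below the deck (collar top 10 mm above the deck), 18 mm lower than when loosely set. The fit is stiff and does not spring back: pressing one spot of the rim takes about 10 to 15 N and sinks that side; the opposite side stays or rises slightly. At home it stands on a rigid shoulder.
- park (a point): Point on the grey ledge (88 mm above the table) under the hatch's centre when it is parked: 180 mm from the port's axis along the propagator's +y. The ledge is 8 mm higher than the deck and begins 90 mm from the port's axis. The hatch can go about 8 mm beyond this point, to the end wall.
- hatch_grip (a point): Centre of the green fin (80 x, 14 y, 40 mm tall) on the white hatch; propagator axes. Plate 196 (x) by 170 (y) by 8 mm, its underside 28 mm below this point. About 0.35 kg. It starts on the deck over the port, against the ledge's 8 mm step and under the lips: raise it 10 to 18 mm (the lips stop it at 22 mm), then slide it to +y.
- collar_center (a point): Centre of the orange collar, half-way up. A plain round ring, open at both ends, axis z: outer diameter 148, inner diameter 128, wall 10 mm, 36 mm tall; mass about 0.2 kg. It lies flat on the table (centre at 18 mm) and can be pinched across its wall. Its yaw has no meaning.
- pot: Bystander: terracotta pot, 110 mm in diameter, 92 mm tall; origin under its centre. It and the collar stand at the robot's right, in either order.
- sprayer: Bystander: spray bottle, 76 mm in diameter, 190 mm tall, head reaching 68 mm towards its own -x; origin under its centre.
- jar: Bystander: amber jar, 68 mm in diameter, 90 mm tall; origin under its centre.
- mug: Bystander: white mug, 72 mm in diameter, 85 mm tall, handle at its +y (about 30 mm out); origin under its centre.
- trowel: Bystander: hand trowel lying flat along its own x, 250 mm long, 60 mm wide, 24 mm high; origin at its middle.
- small_pot: Bystander: black plastic pot, 68 mm in diameter, 66 mm tall; origin under its centre.

How it is judged:
By the outcome, as a careful person would: the job done as asked, in the order asked, and still so for the second after the job is handed in, with the robot touching nothing.
It also fails if it takes over 72 s, if anything falls off the work surface, if the arm or the gripper's body presses on something with over 40 N, if the wrist force passes 120 N, or if a joint passes its speed limit or range.

## Robot

A 6-joint arm with a two-finger parallel gripper is mounted at the origin on the work surface. World frame = base frame: x ahead of the robot, y to its left, z up, the work surface at z = 0. Lengths are in m, angles in degrees, forces in N, time in s.
With the tool pointing down it reaches from about 0.4 to 0.825 m from the base axis. Payload 7 kg.
Tool frame: the origin (TCP) lies on the centre line of the jaws, within the pads' length; the fingertips stand 19 mm ahead of it and the grasp point (between the pads) is the TCP; z points along the fingers, y is the line along which they close (so a half turn about z gives the same grasp; the last joint's range is limited). The gripper opens to 88 mm and grips with 3 to 60 N. Pads are 19 mm wide; open, the fingers measure 130 mm over their backs; the gripper's body (78 mm by 193 mm) begins 47 mm behind the grasp point.
Start: joints at [-47.55, 20.546, 0.682, 0, -70.136, -16.507], TCP at [0.295, -0.607, 0.246] pointing down, gripper open.
Joint ranges: [-176.03, 176.03], [-82.01, 121.73], [-58.28, 71.71], [-173.87, 95.51], [-174.79, -0.11], [-173.66, 173.66]. Speed limits (degrees/s): [136.94, 136.94, 172.46, 180, 180, 180].

## Interface

Orientations are given as [roll, pitch, yaw] about the fixed x, y, z axes, in that order (R = Rz(yaw) Ry(pitch) Rx(roll)).
In Python, from plant import get_state, capture, close_job gives the robot as it stands.
- The arm moves only by the tool apply_moves, never from a script. Its argument "targets" is a list of rows, each a list of 7 numbers: the opening, from 0 (shut) to 1 (fully open), then the shift along the tool's x, y, z normalised to -1 to 1, where 1 is 1000 mm, then the turn, a rotation vector about the tool's x, y, z normalised to -1 to 1, where 1 is 90 degrees. In form: [[claw, tx, ty, tz, ax, ay, az], ...]. A call has 1 to 20 rows; each row shifts and turns the commanded pose from where the row before left it, along the tool's axes as they then stand; what a row does not reach is not made up. A row lasts 1/12 s, in which the tool goes at most 41.7 mm and 7.16 degrees, less where a joint would pass 70% of its speed; a pose out of reach is approached as far as the arm can. A call with a number of a shift or a turn outside -1 to 1 is refused whole. A call with a gripper value outside its range is refused whole. The fingers move at their own pace and stop on an object; "newtons" is the grip in N (left out, the last holds). Time passes only in rows, so rows that do not move let the fingers close. It gives the time, the measured TCP pose, the force, the opening and the grip force at its end, in the units of the state.
- get_state(): the state, without advancing time (a new reading comes with each control period).
- capture(name): name is "side" or "top"; returns a dict with "frame" (420x560x3 uint8, red, green, blue), "range_z" (420x560 float32, m along the optical axis (not along the pixel's ray), 0 where there is no reading), "camera_matrix" (3x3 intrinsics, pixels), "T" (4x4, takes a point from camera to world coordinates). Camera axes: x right, y down, z forward; pixel columns grow to the right and rows downward; lengths in m; the calibration is good to about 2 mm. A picture is of the moment at which its call begins.
- close_job(): hands the job in; it is judged then, once.
The state is a dict: "time_s": time; "joints": joint angles; "qd": joint speeds; "joint_torque": joint torques, N m; "tcp_pos": TCP position; "eef_rot": TCP orientation; "contact_force": force on the tool from outside, world axes, zero at the start; "moment": the same for the moment, N m; "gripper_width": finger opening in m; "gripper_force": force on a finger pad.
Only numpy, scipy, OpenCV 4.12 (cv2) and the standard library are available. Lean on these libraries where they do the work, as an engineer would, in place of code of your own. Each camera call takes 0.05 s, during which the arm holds its last target. There are 200 camera calls.

## Working session

There is one attempt and no reset: what is moved stays moved. The work goes in short steps, Python scripts to look and compute and a tool call to move; the robot and the scene stay as the last step left them, time stands still between calls to the robot, and variables do not carry over. Pictures are saved under pics/ and viewed, at most 10 in all, crops included, and the job is handed in when it is done.

Besides the shell and the picture viewer there is one more tool, called after "Call:" as name([rows], argument=value, ...), one row to a line, values as JSON. apply_moves: Moves the arm, as the interface text tells. Scaled input: -1 to 1 covers 1000 mm each way for a shift and 90 degrees each way for a turn. Its arguments: {"type":"object","properties":{"targets":{"type":"array","items":{"type":"array","items":{"type":"number"}}},"newtons":{"type":"number"}},"required":["targets"]}

```bash
mkdir -p pics; ls
cat > h.py <<'E'
import numpy as np, cv2
from plant import get_state, capture, close_job
def cap(n,save=None):
    c=capture(n)
    if save: cv2.imwrite('pics/'+save+'.png',c['frame'][:,:,::-1])
    K,T,d=c['camera_matrix'],c['T'],c['range_z']
    v,u=np.mgrid[:420,:560]
    p=np.stack([(u-K[0,2])/K[0,0]*d,(v-K[1,2])/K[1,1]*d,d],-1)
    c['P']=p@T[:3,:3].T+T[:3,3]
    c['P'][d==0]=np.nan
    c['hsv']=cv2.cvtColor(c['frame'],cv2.COLOR_RGB2HSV)
    return c
E
python3 - <<'E'
from h import *
print(get_state())
for n in('top','side'):
    c=cap(n,n+'0'); print(n,c['camera_matrix'],c['T'].round(3))
    np.savez(n+'0.npz',**{k:c[k] for k in('frame','P','hsv','T','camera_matrix')})
E
```

```text
pics
{'time_s': 0.0, 'joints': array([-4.75512831e+01,  2.05923182e+01,  6.34165415e-01, -2.07445053e-02,
       -7.01346552e+01, -1.65069836e+01]), 'qd': array([-0.04172489,  0.0589006 , -0.10628981,  0.01891461,  0.07561375,
        0.04055922]), 'joint_torque': array([-1.56618033e-03, -5.82715523e+01,  2.93035895e+01,  6.99687347e+00,
        6.42518105e-03, -1.58084058e-04]), 'tcp_pos': array([ 0.29507169, -0.6065899 ,  0.24461369]), 'eef_rot': array([ 1.79905476e+02, -7.67506324e-03, -1.54065325e+02]), 'contact_force': array([ 0.49625742, -0.09805879,  0.04685072]), 'moment': array([ 0.02552467,  0.05773492, -0.03342231]), 'gripper_force': 0.0, 'gripper_width': 0.08740793698227656}
top [[404.19646066   0.         279.33881644]
 [  0.         404.19646066 209.6263846 ]
 [  0.           0.           1.        ]] [[-0.012 -0.998  0.063  0.446]
 [-1.     0.012  0.008  0.058]
 [-0.009 -0.063 -0.998  1.096]
 [ 0.     0.     0.     1.   ]]
side [[528.10971779   0.         277.25932534]
 [  0.         528.10971779 201.95756243]
 [  0.           0.           1.        ]] [[-0.926 -0.2    0.319  0.055]
 [-0.377  0.522 -0.765  1.165]
 [-0.013 -0.829 -0.559  0.918]
 [ 0.     0.     0.     1.   ]]
```

View pics/top0.png

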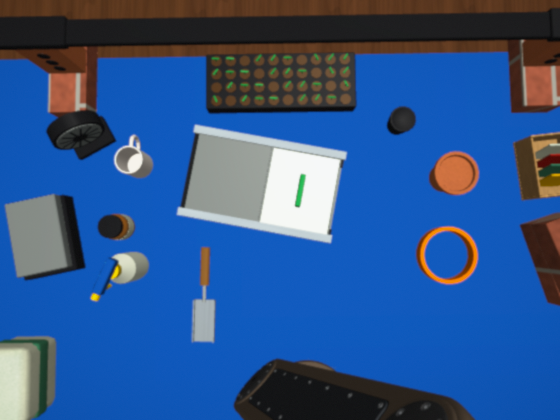

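View pics/side0.png

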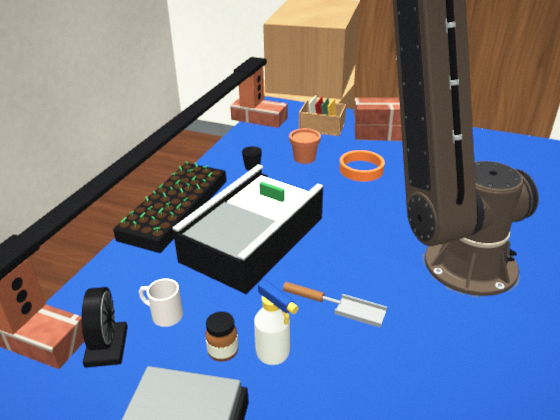

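Run:
```python
from h import *
for n in('top','side'):
    c=np.load(n+'0.npz'); H=c['hsv'].astype(int); P=c['P']; z=P[...,2]
    for nm,lo,hi in(('green',40,90),('orange',5,22)):
        m=((H[...,0]>lo)&(H[...,0]<hi)&(H[...,1]>110)&(H[...,2]>60)).astype(np.uint8)
        k,l,s,ce=cv2.connectedComponentsWithStats(m)
        for i in range(1,k):
            if s[i,4]>60:
                q=P[l==i]; q=q[~np.isnan(q[:,0])]
                if len(q): print(n,nm,s[i],ce[i].round(1),np.median(q,0).round(4),q[:,2].max().round(3),q.min(0).round(3),q.max(0).round(3))
```

```text
top green [296 175   9  31 134] [299.9 189.9] [0.5543 0.016  0.1277] 0.133 [0.518 0.006 0.124] [0.591 0.026 0.133]
top green [  3 341  44  39 175] [ 36.7 349.5] [0.1821 0.6607 0.0788] 0.097 [0.099 0.657 0.06 ] [0.191 0.762 0.097]
top orange [   0    0  560   19 8694] [258.5   7.4] [ 1.5221  0.2098 -0.7506] 0.226 [ 0.935 -1.26  -0.769] [1.585 1.397 0.226]
top orange [ 511   39   49   72 2486] [535.6  75.1] [ 0.8567 -0.5874  0.0651] 0.207 [ 0.773 -0.666  0.008] [ 0.947 -0.49   0.207]
top orange [   0   40  509   76 7192] [203.7  59. ] [ 1.3056  0.5692 -0.746 ] 0.211 [ 0.747 -1.003 -0.767] [1.353 1.389 0.211]
top orange [297  55  10  10  75] [301.3  59.5] [0.9121 0.0043 0.046 ] 0.052 [ 0.899 -0.009  0.04 ] [0.926 0.015 0.052]
top orange [240  56  10  10  81] [244.3  60.5] [0.9129 0.1562 0.0454] 0.051 [0.9   0.143 0.04 ] [0.926 0.167 0.051]
top orange [254  69  10  10  81] [258.6  73.4] [0.8769 0.1169 0.0458] 0.05 [0.864 0.106 0.041] [0.89 0.13 0.05]
top orange [312  68   9  10  72] [315.8  72.5] [ 0.8765 -0.0346  0.0462] 0.049 [ 0.864 -0.046  0.042] [ 0.89  -0.024  0.049]
top orange [32
[... 2232 characters left out ...]
] [237.6 114.2] [ 0.9476 -0.5749  0.0308] 0.058 [ 0.915 -0.59   0.004] [ 0.979 -0.562  0.058]
side orange [    0   129   221   239 12329] [ 85.4 247.7] [ 1.7456 -0.3029 -0.7401] 0.213 [ 0.769 -1.746 -0.775] [1.996 0.668 0.213]
side orange [340 151  44  30 845] [361.3 165.4] [ 0.3852 -0.3512  0.0243] 0.046 [ 0.312 -0.45  -0.003] [ 0.458 -0.295  0.046]
side orange [284 283  40  18 327] [303.1 291.3] [0.3638 0.2732 0.0216] 0.029 [0.315 0.262 0.008] [0.414 0.282 0.029]
side orange [ 73 317  11  35 161] [ 78.4 334.5] [0.773  0.5909 0.03  ] 0.07 [0.77  0.571 0.006] [0.782 0.619 0.07 ]
side orange [206 327  30  21 327] [221. 339.] [0.4575 0.5152 0.0627] 0.078 [0.438 0.475 0.045] [0.5   0.526 0.078]
```

The top picture shows the propagator's lips running (345,155)-(195,130) and (331,239)-(180,211). The fin is at (300,190), the collar at (448,255) and the pot at (455,173). The side view agrees with this.

```bash
cat >> h.py <<'E'
def cast(c,uv,z):
    K,T=c['camera_matrix'],c['T']; uv=np.atleast_2d(uv).astype(float)
    d=np.c_[(uv[:,0]-K[0,2])/K[0,0],(uv[:,1]-K[1,2])/K[1,1],np.ones(len(uv))]@T[:3,:3].T
    return T[:3,3]+d*((z-T[2,3])/d[:,2])[:,None]
E
python3 - <<'E'
from h import *
for n in('top','side'):
    c=np.load(n+'0.npz'); P=c['P']; z=P[...,2]; H=c['hsv'].astype(int)
    roi=(P[...,0]>.38)&(P[...,0]<.75)&(P[...,1]>-.12)&(P[...,1]<.35)
    green=(H[...,0]>40)&(H[...,0]<90)&(H[...,1]>110)
    m=roi&(z>.106)&(z<.126)&(H[...,1]<70)&(H[...,2]>100)
    m=cv2.morphologyEx(m.astype(np.uint8),cv2.MORPH_OPEN,np.ones((3,3)))
    v,u=np.nonzero(m); W=cast(c,np.c_[u,v],.116)[:,:2]
    r=cv2.minAreaRect((W*1000).astype(np.float32)); print(n,'rect',r, cv2.boxPoints(r).round(0).tolist())
    mid=np.array(r[0])/1000
    k,l,s,ce=cv2.connectedComponentsWithStats(m)
    for i in range(1,k):
        if s[i,4]>80:
            v,u=np.nonzero(l==i);L=cast(c,np.c_[u,v],.116)[:,:2]
            f=cv2.fitLine(L.astype(np.float32),cv2.DIST_HUBER,0,.01,.01).ravel();a=np.degrees(np.arctan2(f[1],f[0]));print(' lip ang',a, L.mean(0).round(4))
    # fin top
    g=green&roi&(z>.085 if n=='side' else z>.1); v,u=np.nonzero(g&(z>.124));L=cast(c,np.c_[u,v],.128)[:,:2]
    r=cv2.minAreaRect((L*1000).astype(np.float32)); print(' fin',r)
    # collar
    o=(H[...,0]>5)&(H[...,0]<22)&(H[...,1]>110)&(z>.025)&(z<.045)&(P[...,0]>.29)&(P[...,0]<.48)&(P[...,1]<-.27)&(P[...,1]>-.47)
    v,u=np.nonzero(o);L=cast(c,np.c_[u,v],.036)[:,:2]
    h=cv2.convexHull((L*1000).astype(np.float32)); print(' collar',cv2.minEnclosingCircle(h),cv2.fitEllipse(h))
    # plate+grey deck
    w=roi&(H[...,1]<40)&(z>.07)&(z<.1)
    for nm,mm,zz in(('white',w&(H[...,2]>200),.088),('grey',w&(H[...,2]<190)&(H[...,2]>90),.088)):
        mm=cv2.morphologyEx(mm.astype(np.uint8),cv2.MORPH_OPEN,np.ones((3,3)))
        v,u=np.nonzero(mm);L=cast(c,np.c_[u,v],zz)[:,:2];print(' ',nm,len(L),cv2.minAreaRect((L*1000).astype(np.float32)),np.nanmedian(z[mm>0]))
E
```

```text
top rect ((574.5612182617188, 108.70556640625), (378.5237731933594, 225.14215087890625), 78.85751342773438) [[428.0, -55.0], [648.0, -99.0], [722.0, 273.0], [501.0, 316.0]]
 lip ang 78.87628 [0.6757 0.09  ]
 lip ang 78.85952 [0.4732 0.1276]
 fin ((554.47802734375, 16.231590270996094), (10.121291160583496, 74.87848663330078), 78.88709259033203)
 collar ((390.40948486328125, -369.20098876953125), 75.35254669189453) ((390.8965148925781, -369.17364501953125), (146.51011657714844, 150.02838134765625), 171.6780242919922)
  white 4892 ((558.4100952148438, 15.110404968261719), (169.99200439453125, 190.2711639404297), 78.88373565673828) 0.08748686075225787
  grey 5717 ((594.3036499023438, 193.28704833984375), (191.24325561523438, 191.9246368408203), 78.93473052978516) 0.0874868188197293
side rect ((571.638427734375, 106.78599548339844), (386.1438293457031, 231.77670288085938), 78.82283782958984) [[421.0, -60.0], [648.0, -105.0], [723.0, 274.0], [495.0, 319.0]]
 lip ang 78.83719 [0.6765 0.1048]
 lip ang 78.85658 [0.4731 0.144 ]
 fin ((550.4940795898438, 18.809741973876953), (16.211599349975586, 78.79246520996094), 79.3520736694336)
 collar ((383.30804443359375, -364.601318359375), 84.2197036743164) ((384.7901306152344, -364.88580322265625), (147.5947265625, 167.270751953125), 12.949984550476074)
  white 4005 ((584.3954467773438, 95.9186019897461), (348.2283935546875, 169.62628173828125), 78.82781219482422) 0.09004223232635211
  grey 0 ((0.0, 0.0), (0.0, 0.0), 0.0) nan
  return np.nanmean(a, axis, out=out, keepdims=keepdims)
```

Call:
apply_moves([
  [1,0,0,0,0,0,0.0687],
  [1,0,0,0,0,0,0.0687],
  [1,0,0,0,0,0,0.0687],
  [1,0,0,0,0,0,0.0687],
  [1,0,0,0,0,0,0.0687],
  [1,0,0,0,0,0,0.0687],
  [1,-0.004,0.018,0,0,0,0],
  [1,-0.008,0.038,0,0,0,0],
  [1,-0.008,0.038,0,0,0,0],
  [1,-0.008,0.038,0,0,0,0],
  [1,-0.008,0.038,0,0,0,0],
  [1,-0.008,0.038,0,0,0,0],
  [1,-0.008,0.038,0,0,0,0],
  [1,-0.008,0.038,0,0,0,0],
  [1,-0.008,0.038,0,0,0,0],
  [1,-0.008,0.038,0,0,0,0],
  [1,-0.008,0.038,0,0,0,0],
  [1,-0.008,0.038,0,0,0,0],
  [1,-0.008,0.038,0,0,0,0],
  [1,-0.008,0.038,0,0,0,0],
], newtons=25)

```text
time_s: 1.77
tcp_pos: [0.5004, -0.1236, 0.2456]
eef_rot: [180.0, 0.0, 168.9]
contact_force: [0.5, -0.0, 0.1]
gripper_width: 0.0879
gripper_force: 0.0
```

Call:
apply_moves([
  [1,-0.0053,0.03,0,0,0,0],
  [1,-0.0053,0.03,0,0,0,0],
  [1,-0.0053,0.03,0,0,0,0],
  [1,-0.0053,0.03,0,0,0,0],
  [1,-0.0053,0.029,0,0,0,0],
  [1,0,0,0.03,0,0,0],
  [1,0,0,0.035,0,0,0],
  [1,0,0,0.035,0,0,0],
  [1,0,0,0.02,0,0,0],
  [1,0,0,0.012,0,0,0],
  [1,0,0,0,0,0,0],
  [0,0,0,0,0,0,0],
  [0,0,0,0,0,0,0],
  [0,0,0,0,0,0,0],
  [0,0,0,0,0,0,0],
  [0,0,0,0,0,0,0],
  [0,0,0,0,0,0,0],
  [0,0,0,0,0,0,0],
])

```text
time_s: 3.27
tcp_pos: [0.5552, 0.0155, 0.1139]
eef_rot: [180.0, 0.0, 168.8]
contact_force: [-0.4, 0.5, -0.3]
gripper_width: 0.0465
gripper_force: 0.0
```

Call:
apply_moves([
  [0,0,0,0,0,0,0],
  [0,0,0,0,0,0,0],
  [0,0,0,0,0,0,0],
  [0,0,0,0,0,0,0],
  [0,0,0,0,0,0,0],
  [0,0,0,0,0,0,0],
  [0,0,0,0,0,0,0],
  [0,0,0,0,0,0,0],
  [0,0,0,0,0,0,0],
  [0,0,0,0,0,0,0],
])

```text
time_s: 4.1
tcp_pos: [0.5551, 0.0155, 0.1135]
eef_rot: [180.0, -0.0, 168.8]
contact_force: [-0.7, 0.8, -0.4]
gripper_width: 0.0137
gripper_force: 25.0
```

Call:
apply_moves([
  [0,0,0,-0.003,0,0,0],
  [0,0,0,-0.004,0,0,0],
  [0,0,0,-0.004,0,0,0],
  [0,0,0,-0.003,0,0,0],
  [0,0,0,0,0,0,0],
  [0,0,0,0,0,0,0],
])

```text
time_s: 4.6
tcp_pos: [0.5552, 0.0156, 0.1278]
eef_rot: [180.0, 0.0, 168.8]
contact_force: [0.4, -1.3, -4.2]
gripper_width: 0.0141
gripper_force: 25.0
```

Call:
apply_moves([
  [0,0,0.006,0,0,0,0],
  [0,0,0.012,0,0,0,0],
  [0,0,0.012,0,0,0,0],
  [0,0,0.012,0,0,0,0],
  [0,0,0.012,0,0,0,0],
  [0,0,0.012,0,0,0,0],
  [0,0,0.012,0,0,0,0],
  [0,0,0.012,0,0,0,0],
  [0,0,0.012,0,0,0,0],
  [0,0,0.012,0,0,0,0],
  [0,0,0.012,0,0,0,0],
  [0,0,0.012,0,0,0,0],
  [0,0,0.012,0,0,0,0],
  [0,0,0.012,0,0,0,0],
  [0,0,0.006,0,0,0,0],
  [0,0,0,0,0,0,0],
])

```text
time_s: 5.93
tcp_pos: [0.588, 0.1818, 0.1274]
eef_rot: [180.0, 0.0, 168.9]
contact_force: [0.1, 0.1, -3.1]
gripper_width: 0.0138
gripper_force: 25.0
```

Run:
```python
from h import *
s=get_state();print(s['tcp_pos'],s['contact_force'])
c=cap('top','top1');np.savez('top1.npz',**{k:c[k] for k in('frame','P','hsv','T','camera_matrix')})
cv2.imwrite('pics/top1c.png',cv2.resize(c['frame'][100:260,160:370,::-1],None,fx=3,fy=3,interpolation=cv2.INTER_CUBIC))
```

```text
[0.58799413 0.18183609 0.12744743] [ 0.07738885  0.10351772 -3.05428732]
```

View pics/top1c.png

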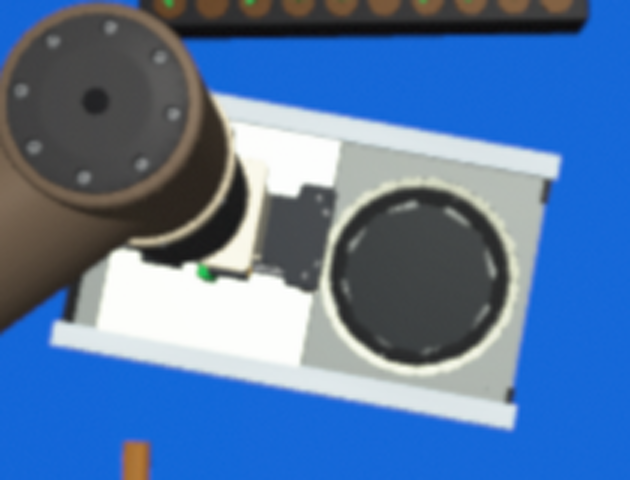

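The port is uncovered, centred near crop (420,275), and the hatch is about 12 mm short of the park point. I'll measure the port axis with a circle fit.

Run:
```python
from h import *
c=np.load('top1.npz'); f=c['frame'].astype(int)
for r in (150,191,230): print(f[r,300].tolist())
row=191
print([f[row,u].tolist() for u in range(264,276)])
R,B=f[...,0],f[...,2]; v,u=np.mgrid[:420,:560]
near=((u-300)**2+(v-192)**2<38**2)
for nm,m,z in (('chamfer',near&(R-B>8)&(R>150),.08),('dark',near&(R<110)&((u>275)),.074)):
    m=m.astype(np.uint8);k,l,s,ce=cv2.connectedComponentsWithStats(m)
    i=1+np.argmax(s[1:,4]); vv,uu=np.nonzero(l==i)
    L=cast(c,np.c_[uu,vv],z)[:,:2]; h=cv2.convexHull((L*1000).astype(np.float32))
    print(nm,s[i],cv2.fitEllipse(h),cv2.minEnclosingCircle(h))
```

```text
[211, 222, 224]
[65, 69, 70]
[218, 226, 228]
[[71, 74, 77], [75, 79, 81], [107, 111, 104], [177, 180, 163], [220, 223, 202], [171, 175, 158], [88, 91, 84], [46, 47, 47], [43, 44, 45], [45, 46, 47], [49, 52, 52], [58, 62, 63]]
chamfer [266 159  67  66 615] ((556.1069946289062, 15.720565795898438), (166.74647521972656, 167.78970336914062), 18.156633377075195) ((556.0960083007812, 15.729185104370117), 84.50106048583984)
dark [ 276  163   54   59 2540] ((556.4254150390625, 12.684514045715332), (142.32598876953125, 151.09860229492188), 88.11465454101562) ((556.9432983398438, 15.361441612243652), 75.4366683959961)
```

Call:
apply_moves([
  [0,0,0.005,0,0,0,0],
  [0,0,0.006,0,0,0,0],
  [0,0,0,0,0,0,0],
  [0,0,0,0.002,0,0,0],
  [0,0,0,0.002,0,0,0],
  [0,0,0,0.001,0,0,0],
  [0,0,0,0,0,0,0],
  [0,0,0,0,0,0,0],
])

```text
time_s: 6.65
tcp_pos: [0.5897, 0.1909, 0.1224]
eef_rot: [-180.0, -0.0, 168.8]
contact_force: [-0.5, 0.5, -3.6]
gripper_width: 0.0139
gripper_force: 25.0
```

Call:
apply_moves([
  [0,0,0.001,0.001,0,0,0],
  [0,0,0,0.0005,0,0,0],
  [0,0,0,0,0,0,0],
  [0,0,0,0,0,0,0],
])

```text
time_s: 6.98
tcp_pos: [0.5901, 0.1922, 0.1215]
eef_rot: [180.0, 0.0, 168.9]
contact_force: [-1.2, -0.4, 1.8]
gripper_width: 0.0138
gripper_force: 25.0
```

Call:
apply_moves([
  [0.5,0,0,0,0,0,0],
  [0.5,0,0,0,0,0,0],
  [0.5,0,0,0,0,0,0],
  [0.5,0,0,-0.01,0,0,0],
  [0.7,0,0,-0.025,0,0,0],
  [1,0,0,-0.03,0,0,0],
  [1,0.002,-0.018,-0.025,0,0,0],
  [1,0.005,-0.035,-0.01,0,0,0],
  [1,0.005,-0.037,0,0,0,0],
  [1,0.005,-0.037,0,0,0,0],
  [1,0.005,-0.037,0,0,0,0],
  [1,0.005,-0.037,0,0,0,0],
  [1,0.005,-0.037,0,0,0,0],
  [1,0.005,-0.037,0,0,0,0],
  [1,0.005,-0.037,0,0,0,0],
  [1,0.005,-0.037,0,0,0,0],
  [1,0.005,-0.037,0,0,0,0],
  [1,0.005,-0.037,0,0,0,0],
  [1,0.005,-0.037,0,0,0,0],
  [1,0,0,0,0,0,0],
])

```text
time_s: 8.65
tcp_pos: [0.4381, -0.2515, 0.2219]
eef_rot: [-180.0, 0.0, 168.6]
contact_force: [0.6, 1.0, 0.3]
gripper_width: 0.0876
gripper_force: 0.0
```

Run:
```python
from h import *
s=get_state();p=s['tcp_pos'];print(p,s['eef_rot'])
c=cap('top','top2')
H=c['hsv'].astype(int);P=c['P'];z=P[...,2]
roi=(P[...,0]>.38)&(P[...,0]<.75)&(P[...,1]>-.12)&(P[...,1]<.35)
g=(H[...,0]>40)&(H[...,0]<90)&(H[...,1]>110)&roi
v,u=np.nonzero(g);L=cast(c,np.c_[u,v],.136);print('fin',cv2.minAreaRect((L[:,:2]*1000).astype(np.float32)),np.nanmedian(z[g]))
w=roi&(H[...,1]<40)&(H[...,2]>200)&(z>.088)&(z<.104);w=cv2.morphologyEx(w.astype(np.uint8),cv2.MORPH_OPEN,np.ones((3,3)))>0
q=P[w];q=q[:,:];A=np.c_[q[:,:2]-q[:,:2].mean(0),np.ones(len(q))];print('plate plane',np.linalg.lstsq(A,q[:,2],rcond=None)[0])
f=c['frame'].astype(int);vv,uu=np.mgrid[:420,:560]
m=((uu-300)**2+(vv-192)**2<38**2)&(f[...,0]-f[...,2]>8)&(f[...,0]>150)
v,u=np.nonzero(m);L=cast(c,np.c_[u,v],.08)[:,:2];h=cv2.convexHull((L*1000).astype(np.float32));print('port',cv2.fitEllipse(h))
o=(H[...,0]>5)&(H[...,0]<22)&(H[...,1]>110)&(z>.025)&(z<.045)&(P[...,0]>.29)&(P[...,0]<.48)&(P[...,1]<-.27)&(P[...,1]>-.47)
v,u=np.nonzero(o);L=cast(c,np.c_[u,v],.036)[:,:2];h=cv2.convexHull((L*1000).astype(np.float32));print('collar',cv2.fitEllipse(h),cv2.minEnclosingCircle(h))
```

```text
[ 0.43805127 -0.25153172  0.22192128] [-1.79954534e+02  1.95390657e-02  1.68621653e+02]
fin ((588.6226196289062, 190.24856567382812), (13.219679832458496, 76.04358673095703), 78.56132507324219) 0.13519327610662185
plate plane [-0.00047726 -0.00077907  0.09557634]
port ((556.1121215820312, 16.170928955078125), (166.7822265625, 167.18624877929688), 178.60452270507812)
collar ((353.54541015625, -367.15020751953125), (70.0898208618164, 120.10629272460938), 175.90953063964844) ((353.75836181640625, -367.5541076660156), 63.418006896972656)
```

Call:
apply_moves([
  [1,0.004,-0.03,0,0,0,0],
  [1,0.004,-0.034,0.02,0,0,0],
  [1,0.004,-0.035,0.02,0,0,0],
  [1,0.004,-0.035,0.02,0,0,0],
  [1,0.004,-0.034,0.02,0,0,0],
  [1,0.004,-0.026,0.02,0,0,0],
  [1,0,0,0.03,0,0,0],
  [1,0,0,0.03,0,0,0],
  [1,0,0,0.02,0,0,0],
  [1,0,0,0.011,0,0,0],
  [1,0,0,0,0,0,0],
])

```text
time_s: 9.62
tcp_pos: [0.3784, -0.4318, 0.0281]
eef_rot: [179.9, -0.2, 168.9]
contact_force: [0.1, 0.6, -0.1]
gripper_width: 0.0874
gripper_force: 0.0
```

Run:
```python
from h import *
s=get_state();print(s['tcp_pos'],s['contact_force'],s['eef_rot'])
c=cap('side');cv2.imwrite('pics/side3.png',cv2.resize(c['frame'][90:230,290:470,::-1],None,fx=3,fy=3))
```

```text
[ 0.37843948 -0.43178884  0.0280925 ] [ 0.10575148  0.59207886 -0.05366601] [179.92158213  -0.20618986 168.8727509 ]
```

View pics/side3.png

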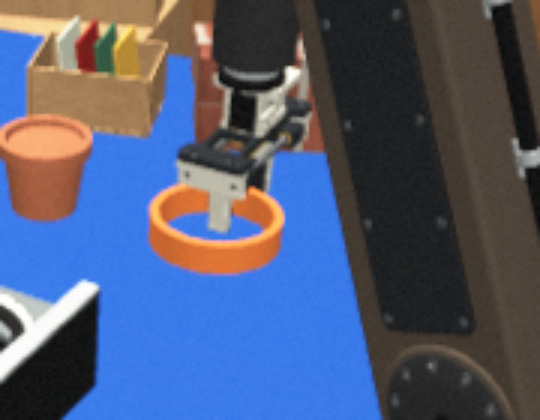

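One finger is inside the ring and the other outside, straddling the wall. I'll trim the position slightly and close.

Call:
apply_moves([
  [0.3,0,-0.004,-0.003,0,0,0],
  [0,0,0,0,0,0,0],
  [0,0,0,0,0,0,0],
  [0,0,0,0,0,0,0],
  [0,0,0,0,0,0,0],
  [0,0,0,0,0,0,0],
  [0,0,0,0,0,0,0],
  [0,0,0,0,0,0,0],
  [0,0,0,0,0,0,0],
  [0,0,0,0,0,0,0],
  [0,0,0,0,0,0,0],
  [0,0,0,0,0,0,0],
  [0,0,0,0,0,0,0],
  [0,0,0,0,0,0,0],
  [0,0,0,0,0,0,0],
  [0,0,0,0,0,0,0],
], newtons=30)

```text
time_s: 11.0
tcp_pos: [0.3783, -0.4369, 0.033]
eef_rot: [-180.0, 0.0, 168.8]
contact_force: [0.3, -0.4, -0.7]
gripper_width: 0.0102
gripper_force: 29.7
```

Call:
apply_moves([
  [0,0,0,-0.01,0,0,0],
  [0,0,0,-0.025,0,0,0],
  [0,0,0,-0.03,0,0,0],
  [0,0,0,-0.03,0,0,0],
  [0,-0.002,0.01,-0.02,0,0,0],
  [0,-0.005,0.025,-0.01,0,0,0],
  [0,-0.008,0.037,-0.005,0,0,0],
  [0,-0.008,0.037,0,0,0,0],
  [0,-0.008,0.037,0,0,0,0],
  [0,-0.008,0.037,0,0,0,0],
  [0,-0.008,0.037,0,0,0,0],
  [0,-0.008,0.037,0,0,0,0],
  [0,-0.008,0.037,0,0,0,0],
  [0,-0.008,0.037,0,0,0,0],
  [0,-0.008,0.037,0,0,0,0],
  [0,-0.006,0.025,0,0,0,0],
  [0,-0.002,0.016,0,0,0,0],
  [0,0,0,0,0,0,0],
  [0,0,0,0,0,0,0],
])

```text
time_s: 12.58
tcp_pos: [0.5424, -0.0516, 0.1633]
eef_rot: [-180.0, -0.0, 169.0]
contact_force: [0.5, -0.7, -2.3]
gripper_width: 0.0101
gripper_force: 29.7
```

```bash
cat >> h.py <<'E'
def circ(c,zt,R,rng,cen,show=None):
    "outer-edge circle of orange ring at top height zt, robust LSQ on hull points near radius R"
    H=c['hsv'].astype(int);P=c['P']
    o=(H[...,0]>5)&(H[...,0]<22)&(H[...,1]>110)&(np.hypot(P[...,0]-cen[0],P[...,1]-cen[1])<.1)&(abs(P[...,2]-zt)<rng)
    v,u=np.nonzero(o);L=cast(c,np.c_[u,v],zt)[:,:2]
    from scipy.optimize import least_squares
    r=np.hypot(*(L-cen).T); 
    f=lambda p:np.hypot(L[:,0]-p[0],L[:,1]-p[1])-p[2]
    s=least_squares(f,[*cen,R],loss='soft_l1',f_scale=.002)
    q=P[o];A=np.c_[q[:,:2]-cen,np.ones(len(q))]
    return s.x,len(L),np.linalg.lstsq(A,q[:,2],rcond=None)[0]
E
python3 - <<'E'
from h import *
s=get_state();p=s['tcp_pos'];print(p,s['contact_force'],s['moment'],s['eef_rot'])
c=cap('top');cv2.imwrite('pics/top4.png',cv2.resize(c['frame'][120:260,210:390,::-1],None,fx=3,fy=3))
cen=p[:2]+.069*np.array([.1932,.9811]);print('expected',cen)
print(circ(c,p[2]+.003,.069,.012,cen)) 
d=cap('side','side4');cv2.imwrite('pics/side4.png',cv2.resize(d['frame'][80:290,160:400,::-1],None,fx=2.5,fy=2.5))
print(circ(d,p[2]+.003,.069,.008,cen))
E
```

```text
[ 0.54244959 -0.05157304  0.16327378] [ 0.45626382 -0.70936941 -2.33503545] [-0.23243945  0.04244575 -0.0411307 ] [-1.79988467e+02 -3.98252210e-02  1.68954407e+02]
expected [0.55578039 0.01612286]
(array([0.61141089, 0.03162504, 0.12833139]), 82, array([0.2258041 , 0.0314135 , 0.18121942]))
(array([0.54892103, 0.01842671, 0.06944015]), 452, array([ 0.00152462, -0.01170301,  0.16537475]))
```

View pics/side4.png

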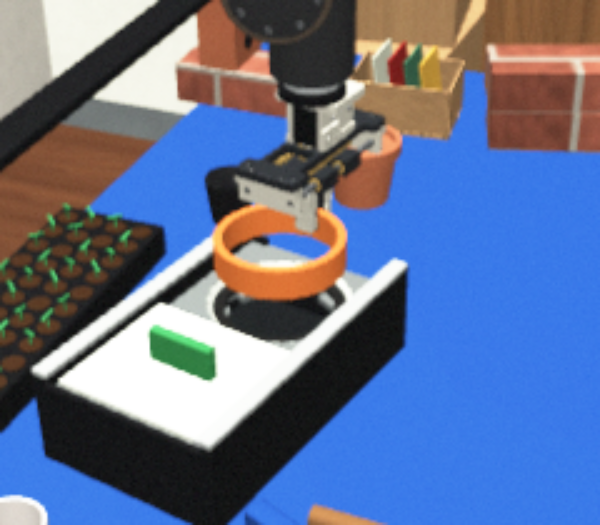

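View pics/top4.png

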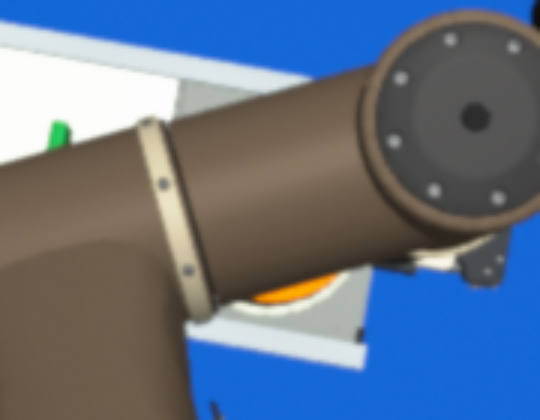

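```bash
cat >> h.py <<'E'
def rim(c,zt,cen,R=.074):
    "fit circle (fixed R) to upper silhouette of orange ring, cast onto top plane"
    from scipy.optimize import least_squares
    H=c['hsv'].astype(int);P=c['P']
    o=(H[...,0]>5)&(H[...,0]<22)&(H[...,1]>130)&(np.hypot(P[...,0]-cen[0],P[...,1]-cen[1])<.095)&(abs(P[...,2]-zt+.016)<.03)
    us=np.nonzero(o.sum(0)>2)[0];vs=o[:,us].argmax(0)-.5
    L=cast(c,np.c_[us,vs],zt)[:,:2]
    s=least_squares(lambda p:np.hypot(L[:,0]-p[0],L[:,1]-p[1])-R,cen,loss='soft_l1',f_scale=.0007)
    return s.x.round(4),len(L),(np.median(abs(s.fun))*1e3).round(2)
E
python3 - <<'E'
from h import *
c=dict(np.load('side0.npz'));print(rim(c,.036,[.39,-.369]))
p=get_state()['tcp_pos'];d=cap('side')
for dz in(0,.003,.006): print(rim(d,p[2]+dz,[.5558,.0161]))
E
```

```text
(array([ 0.3872, -0.3742]), 44, np.float64(1.29))
(array([0.5676, 0.0234]), 52, np.float64(8.61))
(array([0.5653, 0.0282]), 52, np.float64(8.6))
(array([0.5631, 0.033 ]), 52, np.float64(8.6))
```

Call:
apply_moves([
  [0,0,0,0.01,0,0,0],
  [0,0,0,0.015,0,0,0],
  [0,0,0,0.015,0,0,0],
  [0,0,0,0.008,0,0,0],
  [0,0,0,0.003,0,0,0],
  [0,0,0,0.002,0,0,0],
  [0,0,0,0.001,0,0,0],
  [0,0,0,0,0,0,0],
  [0,0,0,0,0,0,0],
])

```text
time_s: 13.48
tcp_pos: [0.5432, -0.0523, 0.1097]
eef_rot: [180.0, 0.1, 168.8]
contact_force: [0.8, 0.4, -1.3]
gripper_width: 0.0096
gripper_force: 29.7
```

Call:
apply_moves([
  [0,0,0,0.001,0,0,0],
  [0,0,0,0.001,0,0,0],
  [0,0,0,0.001,0,0,0],
  [0,0,0,0,0,0,0],
  [0,0,0,0,0,0,0],
])

```text
time_s: 13.9
tcp_pos: [0.5427, -0.0523, 0.106]
eef_rot: [-180.0, -0.0, 168.8]
contact_force: [0.2, -0.1, -2.0]
gripper_width: 0.0103
gripper_force: 29.7
```

Call:
apply_moves([
  [0,0,0,0.001,0,0,0],
  [0,0,0,0,0,0,0],
  [0,0,0,0,0,0,0],
])

```text
time_s: 14.15
tcp_pos: [0.5428, -0.0523, 0.1051]
eef_rot: [180.0, 0.0, 168.8]
contact_force: [0.0, -0.9, -0.9]
gripper_width: 0.0096
gripper_force: 29.7
```

Call:
apply_moves([
  [0,0,0,0.0007,0,0,0],
  [0,0,0,0,0,0,0],
  [0,0,0,0,0,0,0],
])

```text
time_s: 14.4
tcp_pos: [0.5429, -0.0524, 0.1049]
eef_rot: [180.0, 0.0, 168.9]
contact_force: [-2.7, 0.3, 5.7]
gripper_width: 0.0101
gripper_force: 29.7
```

Call:
apply_moves([
  [0.4,0,0,0,0,0,0],
  [0.4,0,0,0,0,0,0],
  [0.4,0,0,0,0,0,0],
  [0.4,0,0,0,0,0,0],
  [0.4,0,0,-0.01,0,0,0],
  [0.4,0,0,-0.02,0,0,0],
  [0.4,0,0,-0.03,0,0,0],
  [0,0,-0.02,-0.01,0,0,0],
  [0,0,-0.035,0,0,0,0],
  [0,0,-0.035,0,0,0,0],
  [0,0,-0.035,0,0,0,0],
  [0,0,-0.035,0,0,0,0],
  [0,0,-0.03,0,0,0,0],
  [0,0,-0.02,0,0,0,0],
  [0,0,0,0,0,0,0],
])

```text
time_s: 15.65
tcp_pos: [0.5012, -0.2615, 0.1749]
eef_rot: [-180.0, -0.0, 168.7]
contact_force: [1.4, 0.5, -0.2]
gripper_width: 0.0005
gripper_force: 0.0
```

```bash
cat >> h.py <<'E'
def level(c,cen=(.5561,.0158),name=''):
    H=c['hsv'].astype(int);P=c['P'];x=P[...,0]-cen[0];y=P[...,1]-cen[1];r=np.hypot(x,y)
    o=(H[...,0]>5)&(H[...,0]<22)&(H[...,1]>110)&(r<.082)&(r>.056)&(P[...,2]>.083)
    if name=='top': o&=(r>.065)&(r<.073)
    ox=x*.9812-y*.1932; oy=x*.1932+y*.9812
    out={}
    for k,a in(('+x',0),('+y',90),('-x',180),('-y',270)):
        d=(np.degrees(np.arctan2(oy,ox))-a+180)%360-180
        q=P[...,2][o&(abs(d)<40)]
        out[k]=(round(float(np.percentile(q,80))*1e3,1),len(q)) if len(q) else None
    return out
E
python3 - <<'E'
from h import *
s=get_state();print(s['tcp_pos'],s['contact_force'],s['gripper_width'])
for n in('top','side'):
    c=cap(n);np.savez(n+'5.npz',**{k:c[k] for k in('frame','P','hsv','T','camera_matrix')})
    print(n,level(c,name=n));print(rim(c,.108,[.5561,.0158]))
    if n=='top':
        H=c['hsv'].astype(int);P=c['P'];o=(H[...,0]>5)&(H[...,0]<22)&(H[...,1]>110)&(np.hypot(P[...,0]-.556,P[...,1]-.0158)<.09)&(P[...,2]>.07)
        v,u=np.nonzero(o);h=cv2.convexHull((cast(c,np.c_[u,v],.108)[:,:2]*1000).astype(np.float32));print(cv2.fitEllipse(h))
    cv2.imwrite(f'pics/{n}5.png',cv2.resize(c['frame'][120:290,170:390,::-1],None,fx=3,fy=3))
E
```

```text
[ 0.50122064 -0.26149389  0.17491671] [ 1.40519009  0.54172926 -0.15576091] 0.0004951585453005945
top {'+x': (109.1, 130), '+y': (108.7, 120), '-x': (109.3, 132), '-y': (109.5, 30)}
(array([0.5548, 0.0153]), 55, np.float64(0.52))
((554.8057250976562, 16.173603057861328), (145.89137268066406, 149.72373962402344), 71.18254089355469)
side {'+x': (110.1, 178), '+y': (109.0, 278), '-x': (110.0, 195), '-y': (108.2, 232)}
(array([0.5532, 0.0132]), 52, np.float64(1.55))
```

View pics/side5.png

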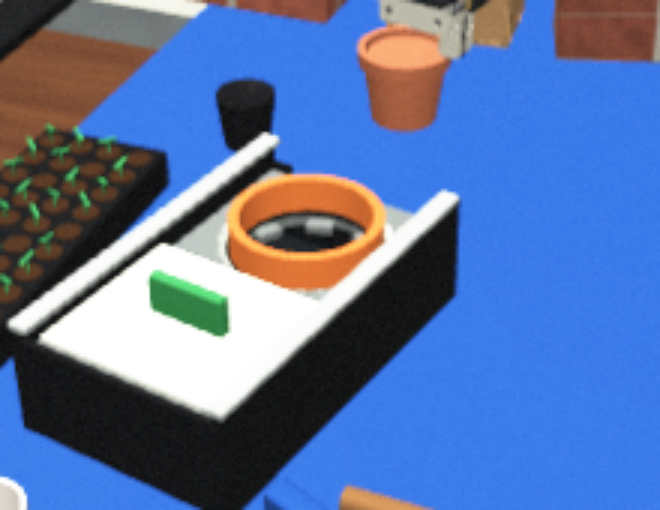

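The collar is set loosely and stands level, with its top at about 109 mm all round. I'll move above its +x side for tapping.

Call:
apply_moves([
  [0,-0.004,0.018,0,0,0,0],
  [0,-0.009,0.037,0,0,0,0],
  [0,-0.009,0.037,0,0,0,0],
  [0,-0.009,0.037,0,0,0,0],
  [0,-0.009,0.037,0,0,0,0],
  [0,-0.009,0.037,0,0,0,0],
  [0,-0.009,0.037,0,0,0,0],
  [0,-0.006,0.028,0.01,0,0,0],
  [0,-0.004,0.015,0.015,0,0,0],
  [0,0,0,0.01,0,0,0],
  [0,0,0,0,0,0,0],
  [0,0,0,0,0,0,0],
])

```text
time_s: 16.75
tcp_pos: [0.6229, 0.0065, 0.1391]
eef_rot: [-179.9, -0.1, 168.9]
contact_force: [0.3, 0.3, 0.4]
gripper_width: 0.0005
gripper_force: 0.0
```

Call:
apply_moves([
  [0,0,-0.004,0.006,0,0,0],
  [0,0,0,0.004,0,0,0],
  [0,0,0,0.002,0,0,0],
  [0,0,0,0.002,0,0,0],
  [0,0,0,0.001,0,0,0],
  [0,0,0,0,0,0,0],
  [0,0,0,0,0,0,0],
])

```text
time_s: 17.33
tcp_pos: [0.623, 0.0012, 0.1256]
eef_rot: [-180.0, 0.1, 168.8]
contact_force: [-2.1, -1.3, 5.4]
gripper_width: 0.0003
gripper_force: 3.0
```

Call:
apply_moves([
  [0,0,0,0.001,0,0,0],
  [0,0,0,0.0015,0,0,0],
  [0,0,0,0,0,0,0],
  [0,0,0,0,0,0,0],
])

```text
time_s: 17.67
tcp_pos: [0.6235, 0.0011, 0.1236]
eef_rot: [-180.0, 0.1, 168.8]
contact_force: [-1.0, -1.6, 8.7]
gripper_width: 0.0004
gripper_force: 3.8
```

Call:
apply_moves([
  [0,0,0,-0.0145,0,0,0],
  [0,0.03,0,0,0,0,0],
  [0,0.037,0,0,0,0,0],
  [0,0.037,0,0,0,0,0],
  [0,0.034,0.001,0,0,0,0],
  [0,0,0,0,0,0,0],
  [0,0,0,0.007,0,0,0],
  [0,0,0,0.003,0,0,0],
  [0,0,0,0.002,0,0,0],
  [0,0,0,0.0015,0,0,0],
  [0,0,0,0.0015,0,0,0],
  [0,0,0,0.001,0,0,0],
  [0,0,0,0,0,0,0],
  [0,0,0,0,0,0,0],
])

```text
time_s: 18.83
tcp_pos: [0.4873, 0.0295, 0.1199]
eef_rot: [-179.9, -0.1, 168.8]
contact_force: [-6.8, 2.2, 9.7]
gripper_width: 0.0006
gripper_force: 4.8
```

Call:
apply_moves([
  [0,0,0,-0.015,0,0,0],
  [0,-0.03,0,0,0,0,0],
  [0,-0.037,0,0,0,0,0],
  [0,-0.037,0,0,0,0,0],
  [0,-0.034,0,0,0,0,0],
  [0,0,0,0,0,0,0],
  [0,0,0,0.009,0,0,0],
  [0,0,0,0.003,0,0,0],
  [0,0,0,0.002,0,0,0],
  [0,0,0,0.002,0,0,0],
  [0,0,0,0.001,0,0,0],
  [0,0,0,0,0,0,0],
  [0,0,0,0,0,0,0],
])

```text
time_s: 19.92
tcp_pos: [0.6252, 0.0025, 0.1202]
eef_rot: [180.0, 0.3, 168.9]
contact_force: [4.2, -4.4, 6.7]
gripper_width: 0.0005
gripper_force: 4.2
```

Run:
```python
from h import *
s=get_state();print(s['tcp_pos'],s['contact_force'],level(cap('side')),level(cap('top'),name='top'))
```

```text
[0.62521548 0.00250044 0.12021809] [ 4.18946508 -4.41848339  6.68489668] {'+x': (103.2, 118), '+y': (102.2, 217), '-x': (103.7, 156), '-y': (102.4, 193)} {'+x': (101.3, 2), '+y': (101.8, 123), '-x': (101.6, 128), '-y': (102.4, 97)}
```

Call:
apply_moves([
  [0,0,0,0.0015,0,0,0],
  [0,0,0,0.0015,0,0,0],
  [0,0,0,0,0,0,0],
])

```text
time_s: 20.27
tcp_pos: [0.6258, 0.0025, 0.1177]
eef_rot: [180.0, 0.4, 168.9]
contact_force: [5.0, -5.7, 9.4]
gripper_width: 0.0006
gripper_force: 4.7
```

Call:
apply_moves([
  [0,0,0,-0.018,0,0,0],
  [0,0.03,0,0,0,0,0],
  [0,0.037,0,0,0,0,0],
  [0,0.037,0,0,0,0,0],
  [0,0.034,0,0,0,0,0],
  [0,0,0,0,0,0,0],
  [0,0,0,0.01,0,0,0],
  [0,0,0,0.003,0,0,0],
  [0,0,0,0.002,0,0,0],
  [0,0,0,0.002,0,0,0],
  [0,0,0,0.001,0,0,0],
  [0,0,0,0.001,0,0,0],
  [0,0,0,0,0,0,0],
  [0,0,0,0,0,0,0],
])

```text
time_s: 21.43
tcp_pos: [0.4863, 0.0295, 0.1134]
eef_rot: [-179.9, -0.2, 168.8]
contact_force: [-9.2, 4.2, 10.0]
gripper_width: 0.0001
gripper_force: 5.5
```

Call:
apply_moves([
  [0,0,0,-0.018,0,0,0],
  [0,-0.03,0,0,0,0,0],
  [0,-0.037,0,0,0,0,0],
  [0,-0.037,0,0,0,0,0],
  [0,-0.032,0,0,0,0,0],
  [0,0,0,0,0,0,0],
  [0,0,0,0.012,0,0,0],
  [0,0,0,0.003,0,0,0],
  [0,0,0,0.002,0,0,0],
  [0,0,0,0.002,0,0,0],
  [0,0,0,0.002,0,0,0],
  [0,0,0,0.001,0,0,0],
  [0,0,0,0,0,0,0],
  [0,0,0,0,0,0,0],
])

```text
time_s: 22.6
tcp_pos: [0.6241, 0.0027, 0.1119]
eef_rot: [180.0, 0.3, 168.9]
contact_force: [6.5, -5.3, 8.1]
gripper_width: 0.0005
gripper_force: 4.4
```

Run:
```python
from h import *
s=get_state();print(s['tcp_pos'],s['contact_force'],level(cap('side')),level(cap('top'),name='top'))
```

```text
[0.62411467 0.00270336 0.11194233] [ 6.5035951  -5.29742169  8.12879356] {'+x': (96.2, 81), '+y': (96.2, 166), '-x': (97.2, 127), '-y': (96.0, 141)} {'+x': (96.3, 3), '+y': (95.0, 112), '-x': (95.5, 124), '-y': (94.7, 80)}
```

Call:
apply_moves([
  [0,0,0,0.001,0,0,0],
  [0,0,0,0.001,0,0,0],
  [0,0,0,0,0,0,0],
  [0,0,0,-0.018,0,0,0],
  [0,0.03,0,-0.006,0,0,0],
  [0,0.037,0,0,0,0,0],
  [0,0.037,0,0,0,0,0],
  [0,0.032,0,0,0,0,0],
  [0,0,0,0,0,0,0],
  [0,0,0,0.013,0,0,0],
  [0,0,0,0.003,0,0,0],
  [0,0,0,0.002,0,0,0],
  [0,0,0,0.002,0,0,0],
  [0,0,0,0.001,0,0,0],
  [0,0,0,0.001,0,0,0],
  [0,0,0,0,0,0,0],
  [0,0,0,0,0,0,0],
])

```text
time_s: 24.12
tcp_pos: [0.4866, 0.0294, 0.1101]
eef_rot: [-179.9, -0.2, 168.8]
contact_force: [-6.7, 2.0, 8.5]
gripper_width: 0.0007
gripper_force: 4.2
```

Call:
apply_moves([
  [0,0,0,0.001,0,0,0],
  [0,0,0,0.001,0,0,0],
  [0,0,0,0,0,0,0],
  [0,0,0,0,0,0,0],
])

```text
time_s: 24.45
tcp_pos: [0.4865, 0.0294, 0.109]
eef_rot: [-179.9, -0.2, 168.8]
contact_force: [-12.6, 3.6, 19.9]
gripper_width: 0.0004
gripper_force: 10.1
```

Call:
apply_moves([
  [0,0,0,-0.018,0,0,0],
  [0,-0.03,0,-0.006,0,0,0],
  [0,-0.037,0,0,0,0,0],
  [0,-0.037,0,0,0,0,0],
  [0,-0.031,0,0,0,0,0],
  [0,0,0,0,0,0,0],
  [0,0,0,0.013,0,0,0],
  [0,0,0,0.005,0,0,0],
  [0,0,0,0.003,0,0,0],
  [0,0,0,0.002,0,0,0],
  [0,0,0,0.002,0,0,0],
  [0,0,0,0.001,0,0,0],
  [0,0,0,0,0,0,0],
  [0,0,0,0,0,0,0],
])

```text
time_s: 25.62
tcp_pos: [0.6204, 0.003, 0.1091]
eef_rot: [-179.9, 0.1, 168.9]
contact_force: [-6.3, -3.7, 15.9]
gripper_width: 0.0005
gripper_force: 8.1
```

Run:
```python
from h import *
s=get_state();print(s['tcp_pos'],s['contact_force'],level(cap('side')),level(cap('top'),name='top'))
```

```text
[0.6203904  0.00297504 0.10906201] [-6.25790162 -3.67966549 15.88546276] {'+x': (93.3, 55), '+y': (93.7, 144), '-x': (95.0, 111), '-y': (94.1, 115)} {'+x': (92.4, 1), '+y': (92.1, 104), '-x': (93.5, 105), '-y': (91.6, 67)}
```

Call:
apply_moves([
  [0,0,0,-0.018,0,0,0],
  [0,0.03,0,-0.006,0,0,0],
  [0,0.037,0,0,0,0,0],
  [0,0.037,0,0,0,0,0],
  [0,0.031,0,0,0,0,0],
  [0,0,0,0,0,0,0],
  [0,0,0,0.013,0,0,0],
  [0,0,0,0.003,0,0,0],
  [0,0,0,0.003,0,0,0],
  [0,0,0,0.002,0,0,0],
  [0,0,0,0.001,0,0,0],
  [0,0,0,0,0,0,0],
  [0,0,0,0,0,0,0],
])

```text
time_s: 26.8
tcp_pos: [0.4877, 0.0298, 0.1092]
eef_rot: [-180.0, -0.0, 168.8]
contact_force: [-5.7, 1.2, 10.8]
gripper_width: 0.0008
gripper_force: 5.7
```

Run:
```python
from h import *
s=get_state();print(s['tcp_pos'],s['contact_force'],level(cap('side')),level(cap('top'),name='top'))
```

```text
[0.48771528 0.02975581 0.10918205] [-5.71132346  1.15588047 10.79701862] {'+x': (93.2, 80), '+y': (93.0, 135), '-x': (186.7, 79), '-y': None} {'+x': (91.1, 120), '+y': (91.1, 70), '-x': (528.4, 2), '-y': (90.9, 9)}
```

Call:
apply_moves([
  [0,0,0,0.0015,0,0,0],
  [0,0,0,0,0,0,0],
  [0,0,0,-0.0255,0,0,0],
  [0,-0.035,-0.032,0,0,0,0],
  [0,-0.034,-0.032,0,0,0,0],
  [0,0,0,0,0,0,0],
  [0,0,0,0.014,0,0,0],
  [0,0,0,0.005,0,0,0],
  [0,0,0,0.003,0,0,0],
  [0,0,0,0.002,0,0,0],
  [0,0,0,0.001,0,0,0],
  [0,0,0,0.001,0,0,0],
  [0,0,0,0,0,0,0],
])

```text
time_s: 27.98
tcp_pos: [0.5361, -0.038, 0.1087]
eef_rot: [-179.9, -0.0, 168.9]
contact_force: [-9.0, -2.6, 20.2]
gripper_width: 0.0007
gripper_force: 10.3
```

Call:
apply_moves([
  [0,0,0,-0.026,0,0,0],
  [0,-0.002,0.032,0,0,0,0],
  [0,-0.002,0.035,0,0,0,0],
  [0,-0.002,0.035,0,0,0,0],
  [0,0,0.018,0,0,0,0],
  [0,0,0,0,0,0,0],
  [0,0,0,0.014,0,0,0],
  [0,0,0,0.005,0,0,0],
  [0,0,0,0.003,0,0,0],
  [0,0,0,0.002,0,0,0],
  [0,0,0,0.001,0,0,0],
  [0,0,0,0.001,0,0,0],
  [0,0,0,0,0,0,0],
])

```text
time_s: 29.07
tcp_pos: [0.5651, 0.0789, 0.1091]
eef_rot: [180.0, 0.0, 168.9]
contact_force: [-12.0, 4.7, 22.6]
gripper_width: 0.0004
gripper_force: 11.1
```

Home on this side as well. I'll retreat clear and check the result.

Call:
apply_moves([
  [0,0,0,-0.02,0,0,0],
  [0,0,0,-0.035,0,0,0],
  [0,0,0,-0.035,0,0,0],
  [0,0,-0.02,-0.01,0,0,0],
  [0,0,-0.037,0,0,0,0],
  [0,0,-0.037,0,0,0,0],
  [0,0,-0.037,0,0,0,0],
  [0,0,-0.037,0,0,0,0],
  [0,0,-0.037,0,0,0,0],
  [0,0,-0.037,0,0,0,0],
  [0,0,-0.037,0,0,0,0],
  [0,0,-0.037,0,0,0,0],
  [0,0,-0.02,0,0,0,0],
  [0,0,0,0,0,0,0],
])

```text
time_s: 30.23
tcp_pos: [0.4993, -0.2543, 0.2066]
eef_rot: [-180.0, -0.0, 168.6]
contact_force: [0.2, -0.5, -1.0]
gripper_width: 0.0003
gripper_force: 0.0
```

Run:
```python
from h import *
s=get_state();print(s['tcp_pos'],s['contact_force'])
d=cap('side');c=cap('top');print(level(d),level(c,name='top'))
P=c['P'];z=P[...,2];H=c['hsv'].astype(int)
x=P[...,0]-.5561;y=P[...,1]-.0158;ox=x*.9812-y*.1932;oy=x*.1932+y*.9812;f=c['frame'].astype(int)
dk=(abs(oy)<.08)&(np.hypot(ox,oy)>.088)&(abs(ox)<.09)&(H[...,1]<40)&(z<.09)
print('deck',np.median(z[dk]),dk.sum())
g=(H[...,0]>40)&(H[...,0]<90)&(H[...,1]>110)&(oy>.1)&(oy<.25)&(abs(ox)<.06)
print('fin oy',np.median(oy[g]),np.median(z[g]))
a=d['frame'][120:290,170:390,::-1];b=c['frame'][110:250,170:390,::-1]
cv2.imwrite('pics/end.png',cv2.resize(np.vstack([a,b]),None,fx=1.9,fy=1.9))
```

```text
[ 0.49927667 -0.25430756  0.20659831] [ 0.19953942 -0.5221573  -0.96154947]
{'+x': (93.0, 97), '+y': (92.9, 135), '-x': (93.1, 101), '-y': (93.3, 119)} {'+x': (91.1, 115), '+y': (90.9, 114), '-x': (90.9, 116), '-y': (90.7, 17)}
deck 0.07950071040913143 645
fin oy 0.1775654092815395 0.13479576518879854
```

View pics/end.png

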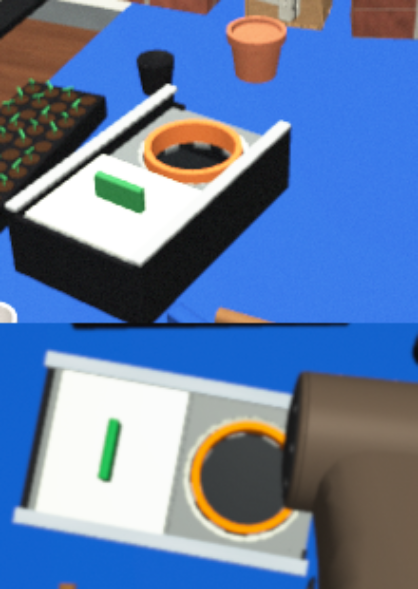

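The hatch lies flat on the ledge, and the collar stands level at home, about 10 mm above the deck on all sides.

```bash
python3 -c "
from plant import close_job
print(close_job())"
```

```text
the job is handed in; nothing more can be done
None
```

The job is handed in at about 30 s: the hatch rests flat on the ledge, about 2 mm short of the park point, and the collar was tapped in square and is fully home all round, with its top about 10 mm above the deck on every side.

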